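# Unload the syringe pump and hold the syringe level

## Robot

A 6-joint arm with a two-finger parallel gripper is mounted at the origin on the work surface. World frame = base frame: x ahead of the robot, y to its left, z up, the work surface at z = 0. Lengths are in m, angles in rad, forces in N, time in s.
With the tool pointing down it reaches from about 0.3 to 0.85 m from the base axis. Payload 4.2 kg.
Tool frame: the origin (TCP) lies at the very end of the fingers, on their centre line; the grasp point (between the pads) lies 19 mm behind it; z points along the fingers, y is the line along which they close (so a half turn about z gives the same grasp; the last joint's range is limited). The gripper opens to 91 mm and grips with 3 to 60 N. Pads are 32 mm wide; open, the fingers measure 118 mm over their backs; the gripper's body (76 mm by 178 mm) begins 60 mm behind the grasp point.
Start: joints at [-1.128, 0.32, 1.565, -0, 1.257, -0.02], TCP at [0.257, -0.515, 0.187] pointing down, gripper open.
Joint ranges: [-3.11, 3.11], [-0.84, 2.01], [0.21, 2.61], [-1.34, 4.49], [0.05, 2.63], [-2.56, 2.56]. Speed limits (rad/s): [2.57, 2.57, 3.14, 3.14, 3.14, 3.14].

## Interface

Orientations are given as a unit quaternion [w, x, y, z].
In Python, from rig import manip, cams gives the robot as it stands.
- The arm moves only by the shell command python3 -m handwheel 'ROWS'. ROWS is JSON, a list that holds one entry, the list of rows, each a list of 5 numbers: the shift along the tool's x, y, z in mm, then the turn about the tool's z in degrees, then the opening, from 0 (shut) to 1 (fully open). A call has 1 to 8 rows; each row shifts and turns the commanded pose from where the row before left it, along the tool's axes as they then stand; what a row does not reach is not made up. A row lasts 1/8 s, in which the tool goes at most 62.5 mm and 10.7 degrees, less where a joint would pass 70% of its speed; a pose out of reach is approached as far as the arm can. A call with a gripper value outside its range is refused whole. The fingers move at their own pace and stop on an object; the grip force is fixed at half the most. Time passes only in rows, so rows that do not move let the fingers close. It gives the time, the measured TCP pose, the force, the opening and the grip force at its end, in the units of the state.
- manip.observe(): the state, without advancing time (a new reading comes with each control period).
- cams.camera(name): name is "side" or "top" or "wrist"; returns (picture, depth): 420x560x3 uint8, red, green, blue; 420x560 float32, m along the optical axis (not along the pixel's ray), 0 where there is no reading.
- cams.camera_model(name): a dict with "intrinsics" (3x3 intrinsics, pixels), "R" (3x3) and "t" (3): a world point X has camera coordinates R X + t. Camera axes: x right, y down, z forward; pixel columns grow to the right and rows downward; lengths in m; the calibration is good to about 2 mm. A picture is of the moment at which its call begins: read the wrist's pose just before it. camera_model takes no time and is no camera call; for the wrist camera it gives the pose at the moment of the call.
- manip.hand_in(): hands the job in; it is judged then, once.
The state is a dict: "t": time; "joint_positions": joint angles; "dq": joint speeds; "effort": joint torques, N m; "tcp_pos": TCP position; "ee_rot": TCP orientation; "contact_force": force on the tool from outside, world axes, zero at the start; "wrist_torque": the same for the moment, N m; "grip_width": opening from 0.0 (shut) to 1.0 (fully open); "grasp_force": force on a finger pad.
Only numpy, scipy, OpenCV 4.12 (cv2) and the standard library are available. Lean on these libraries where they do the work, as an engineer would, in place of code of your own. Each camera call takes 0.05 s, during which the arm holds its last target. There are 200 camera calls.

## Task

Take the big syringe off the syringe pump: slide the pusher block all the way back to its stop, then grip the syringe by its barrel, lift it level and straight up about 10 cm out of its cradle, and finish holding it there, level and still, so that its scale can be read. Do not put it down or let go, leave the pusher back at its stop, and leave everything else on the counter where it is.

Things in the scene. Friction and masses are not known exactly. Their poses are not given: they have to be found in the camera images.
- pump: syringe pump, fixed: light grey box 150 (x) x 300 (y) mm, flat deck 77 mm above the counter; origin under its centre, z up, y along its length, pusher towards -y, syringe nozzle towards +y. On the deck's centre line: end plate, guide rods, flange retainer (y 13 to 20, 56 mm wide), two black V saddles 56 mm wide, y 30 to 48 and 118 to 134; all these tops are below z 124. Turned up to 0.4 rad
- clamp (a point): top of the barrel clamp's post, 8 mm diameter, 153 mm above the counter, behind (+x) the rear saddle, 46 mm from the centre line; its arm is already swung aside, pointing to the pump's +x, and stays so
- end_stop (a point): middle of the pusher's stop, the face of the end plate at the pump's -y end (64 mm wide, 12 mm thick, top 115 mm above the counter); this point is 95 mm above the counter
- cradle (a point): the point on the barrel's axis midway between the two V saddles when the syringe lies in its cradle: 125 mm above the counter (48 mm above the deck), 83 mm from the pump's centre towards +y; axes as the pump's
- pusher (a joint): the pusher's slide, in m: 0 = fully forward against the plunger, grows as the block slides back towards the pump's -y, 0.055 = at its stop. Starts at 0 to 0.010; drive nut released, so it slides by hand against some 2.5 N of friction (plus 12 N per m/s) and stays where it is left
- pusher_grip (a point): grip point in the pusher, an aluminium block 50 (pump's x) x 30 (y) mm, z 83 to 157 above the counter, small button on top; this point is in its centre plane, 144 mm above the counter, 13 mm below its top; axes as the pump's. A 16 mm deep pocket on its +y face surrounds the plunger's thumb rest with 2 mm play: until the block is back, the syringe cannot be lifted
- syringe: big 60 ml syringe, capped, plunger drawn, lying level in the pump's cradle; 60 to 110 g, balanced within 10 mm of its origin. Clear barrel 30 mm diameter; white plunger. Origin on the axis, at the cradle point when seated (barrel free from y -35 to +35, between the saddles); y towards the nozzle, z up. Barrel y -58 (flange 46 x 29 x 3 mm) to +62, cap end +86, thumb rest (34 mm diameter) -134
- jar_1: lidded glass stain jar, 58 mm foot, 92 mm tall, standing in the white stain tray left of the pump; origin under its centre; bystander, leave alone
- jar_2: lidded glass stain jar, 58 mm foot, 92 mm tall, standing in the white stain tray left of the pump; origin under its centre; bystander, leave alone
- jar_3: lidded glass stain jar, 58 mm foot, 92 mm tall, standing in the white stain tray left of the pump; origin under its centre; bystander, leave alone
- jar_lid: loose black jar lid, 47 mm diameter, 16 mm tall, on the counter in front (-x) of the pump; bystander, leave alone
- small_syringe: small syringe, 21 mm diameter, 130 mm long, lying on the counter in front (-x) of the pump; origin under its barrel; bystander, leave alone
- specimen_cup: lidded specimen cup, 63 mm diameter, 69 mm tall, on the counter behind (+x) the pump; bystander, leave alone
- reagent_bottle: reagent bottle, 54 mm diameter, 125 mm tall, on the counter behind (+x) the pump; bystander, leave alone
Things that resemble listed ones, but are neither listed nor needed, are in the scene too. What is shaped like the syringe but blue or orange is not meant.

How it is judged:
By the outcome, as a careful person would: the job done as asked, in the order asked, and still so for the second after the job is handed in, while the arm keeps its last pose, push and grip.
It also fails if it takes over 48 s, if anything falls off the work surface, if the arm or the gripper's body presses on something with over 40 N, if the wrist force passes 120 N, or if a joint passes its speed limit or range.

## Working session

There is one attempt and no reset: what is moved stays moved. The work goes in short steps, Python scripts to look and compute and a shell command to move; the robot and the scene stay as the last step left them, time stands still between calls to the robot, and variables do not carry over. Pictures are saved under pics/ and viewed, at most 10 in all, crops included, and the job is handed in when it is done.

```bash
mkdir -p pics; ls; python3 - <<'E'
from rig import manip,cams
import cv2,numpy as np
for n in ["top","side"]:
    p,d=cams.camera(n); cv2.imwrite(f"pics/{n}0.png",p[:,:,::-1]); np.savez(f"pics/{n}0.npz",p=p,d=d,**cams.camera_model(n))
    m=cams.camera_model(n); print(n,np.round(m["intrinsics"],1).tolist(),np.round(m["R"],3).tolist(),np.round(m["t"],3))
print(manip.observe())
E
```

```text
pics
top [[432.1, 0.0, 278.3], [0.0, 432.1, 209.9], [0.0, 0.0, 1.0]] [[-0.028, -0.999, -0.025], [-0.981, 0.032, -0.193], [0.193, 0.02, -0.981]] [0.124 0.511 1.096]
side [[454.9, 0.0, 282.1], [0.0, 454.9, 210.1], [0.0, 0.0, 1.0]] [[-0.973, -0.231, -0.001], [-0.177, 0.752, -0.635], [0.148, -0.618, -0.772]] [0.517 0.097 1.387]
{'t': 0.1, 'joint_positions': array([-1.12800171e+00,  3.20258493e-01,  1.56555893e+00, -2.21467316e-05,
        1.25737909e+00, -2.00177548e-02]), 'dq': array([ 0.00058646, -0.00077958, -0.00394136, -0.00045795,  0.00080435,
        0.00079244]), 'effort': array([-9.53309154e-06, -4.13334346e+01, -2.32509685e+01,  7.26994453e-02,
        4.21940850e-02, -5.14577710e-05]), 'tcp_pos': array([ 0.25649324, -0.51407575,  0.18638611]), 'ee_rot': array([-7.81871578e-04,  9.73343755e-01,  2.29349713e-01, -1.78556197e-04]), 'contact_force': array([-0.09127791, -0.65261006, -0.34090778]), 'wrist_torque': array([0.04252892, 0.02758938, 0.00719525]), 'grasp_force': 0.0, 'grip_width': 0.9990756914326407}
```

View pics/top0.png

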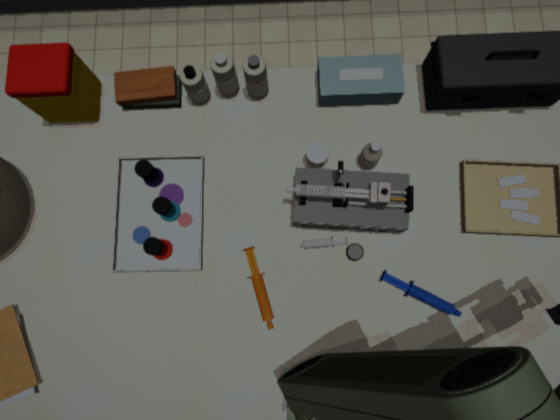

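View pics/side0.png

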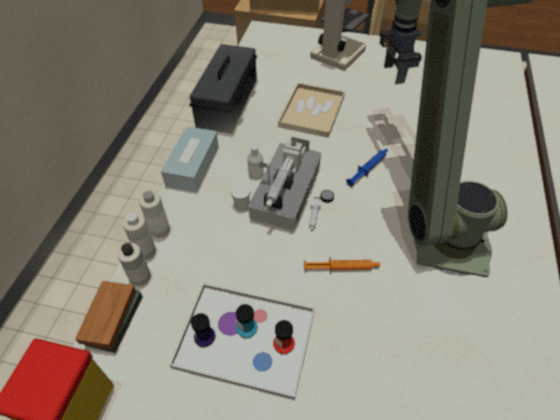

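The top view shows the pump at about px (293–410, 168–230), nozzle left (world +y) and end plate at (408,198). There are four syringe-like things: the clear one in the cradle (290–375,190), orange (258,288), blue (420,292) and the small one on the counter (325,243). Only the first is clear with a white plunger and lying in the pump, so I'll confirm that in a crop and measure from depth.

```bash
cat > h.py <<'E'
import numpy as np,cv2
def world(d,K,R,t):
    v,u=np.mgrid[:d.shape[0],:d.shape[1]]
    c=np.stack([(u-K[0,2])/K[0,0]*d,(v-K[1,2])/K[1,1]*d,d],-1)
    w=(c-t)@R; w[d==0]=np.nan
    return w
def load(f):
    z=np.load(f); return z["p"],world(z["d"],z["intrinsics"],z["R"],z["t"])
E
python3 - <<'E'
from h import *
p,w=load("pics/top0.npz")
x0,x1,y0,y1=280,425,150,260
cv2.imwrite("pics/crop1.png",cv2.resize(p[y0:y1,x0:x1,::-1],None,fx=5,fy=5,interpolation=cv2.INTER_CUBIC))
z=w[...,2]
roi=np.zeros(z.shape,bool); roi[150:240,285:420]=1
for lo,hi in [(.07,.084),(.02,.2),(.15,.165)]:
    m=roi&(z>lo)&(z<hi); 
    m=(cv2.connectedComponentsWithStats(m.astype(np.uint8))); 
    for i in range(1,m[0]):
        if m[2][i,4]<12: continue
        q=w[m[1]==i]; r=cv2.minAreaRect((q[:,:2]*1000).astype(np.float32)); print(lo,hi,m[2][i],np.round(q.mean(0),4),np.round(r[0],1),np.round(r[1],1),round(r[2],2))
for v in range(168,232,3): print(v,*[int(round(1000*a)) if a==a else -1 for a in z[v,290:416:4]])
E
```

```text
0.07 0.084 [315 150   5   7  15] [ 6.627e-01 -1.000e-04  7.070e-02] [662.7  -0.8] [11.8 13.5] 41.87
0.07 0.084 [362 150  21  12  84] [ 0.6435 -0.1397  0.0783] [ 647.8 -143.8] [52.1 29.5] 82.41
0.07 0.084 [319 155   9   7  17] [ 0.6494 -0.0148  0.0713] [649.8 -15.1] [11.8 20.1] 45.12
0.07 0.084 [ 295  167  115   24 1630] [ 0.59   -0.0849  0.0767] [587.9 -88.2] [299.7  55.2] 85.87
0.07 0.084 [ 293  192  117   38 2580] [ 0.4932 -0.0714  0.0766] [501. -79.] [298.6  79.6] 83.72
0.07 0.084 [391 193  15   5  55] [ 0.5382 -0.2043  0.0769] [ 538.3 -204. ] [36.7  9.7] 83.45
0.07 0.084 [348 197  19   5  70] [ 0.5313 -0.0983  0.0768] [531.1 -97.5] [47.3 10.2] 83.56
0.07 0.084 [390 200  16   4  61] [ 0.5213 -0.2017  0.0767] [ 521.3 -201.2] [38.7  9.7] 89.44
0.02 0.2 [306 150  24  17 311] [ 6.542e-01 -2.000e-04  6.360e-02] [654.2  -1.7] [61.9 35.6] 89.25
0.02 0.2 [359 150  24  18 331] [ 0.6443 -0.139   0.0718] [ 647.7 -142.7] [53.5 31.6] 80.64
0.02 0.2 [ 287  160  127   72 7036] [ 0.5286 -0.0815  0.0911] [537.2 -74.4] [317.8 154.2] 84.2
0.15 0.165 [338 160   6  14  71] [ 0.5981 -0.0496  0.1527] [5
[... 1707 characters left out ...]
5 74 80 79 76 78 74 86 105 0
213 4 76 78 77 75 75 77 78 77 77 77 76 76 73 75 78 79 78 74 78 77 76 79 79 75 76 73 78 77 78 -3 1
216 -4 81 80 76 79 77 81 79 78 77 76 81 79 73 76 77 79 78 76 80 74 74 77 76 76 77 75 75 75 72 0 3
219 -3 74 78 78 76 77 76 78 79 77 78 74 73 78 75 78 78 76 -1 76 73 79 76 80 76 75 77 75 76 78 -3 4
222 0 70 72 66 74 73 77 79 78 78 79 78 79 77 77 75 75 78 77 79 78 75 79 77 76 76 73 77 77 78 -1 1
225 -1 19 26 41 50 56 59 63 62 61 63 66 65 70 72 73 72 74 74 75 75 76 76 -1 74 77 74 81 76 77 0 -2
228 0 0 -1 -3 0 0 -4 2 1 -2 3 25 35 38 37 31 33 45 61 61 61 66 60 67 69 68 72 72 71 76 -1 0
231 -1 0 1 -1 0 -5 -1 2 -3 1 -1 -2 -2 -2 0 -4 -1 3 -4 3 3 -6 19 28 16 18 25 28 35 1 2 0
```

View pics/crop1.png

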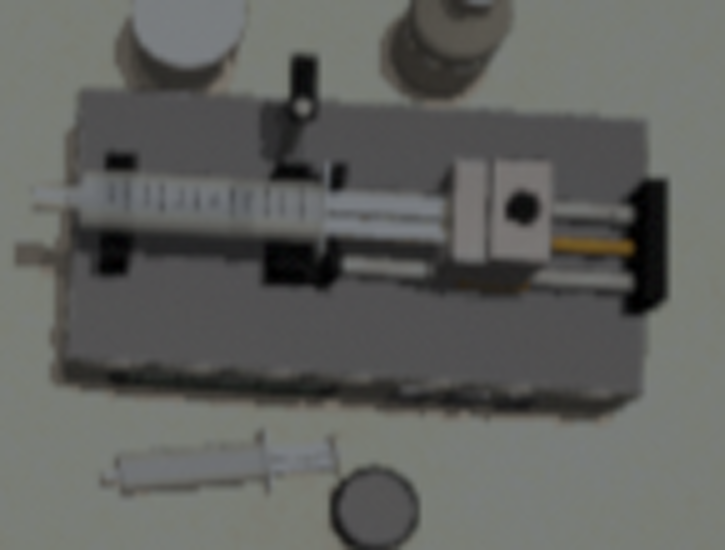

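The crop confirms it: a clear graduated barrel at crop (80–325,205) on two black saddles, pusher block at (500,210), end plate at (650,245), clamp post top at (302,105). Next I'll fit the pump frame.

```bash
python3 - <<'E'
from h import *
p,w=load("pics/top0.npz"); z=w[...,2]
roi=np.zeros(z.shape,bool); roi[160:232,288:414]=1
m=roi&(z>.071)&(z<.083)&(w[...,0]<.64); q=(w[m][:,:2]*1000)
# keep well-supported points
n,l,s,_=cv2.connectedComponentsWithStats(m.astype(np.uint8)); keep=np.isin(l,[i for i in range(1,n) if s[i,4]>40]); q=w[keep][:,:2]*1000
r=cv2.minAreaRect(q.astype(np.float32)); print("deck",r)
# robust: barrel ridge line from top points z>.132
b=roi&(z>.130)&(z<.146); ys=[];
c,rr=np.mgrid[:420,:560]
b&=(rr>=298)&(rr<=342)&(c>=180)&(c<=200)
P=w[b]*1000
for it in range(3):
    vx=cv2.fitLine(P[:,:2].astype(np.float32),cv2.DIST_HUBER,0,.01,.01).ravel()
print("barrel line",vx, "yaw",np.arctan2(-vx[0],vx[1]) if vx[1]>0 else np.arctan2(vx[0],-vx[1]))
# for trial yaw, projected spans
for yaw in np.arange(.02,.16,.02):
    ex=np.array([np.cos(yaw),np.sin(yaw)]);ey=np.array([-np.sin(yaw),np.cos(yaw)])
    X=q@ex;Y=q@ey
    print(round(yaw,3),[np.round(np.percentile(a,[.5,99.5]),1) for a in (X,Y)])
t=roi&(z>.150)&(z<.1625)&(c>=180)&(rr>=370); k=w[t]*1000;print("block top",cv2.minAreaRect(k[:,:2].astype(np.float32)),len(k))
e=roi&(z>.105)&(z<.13)&(rr>=404); k=w[e]*1000;print("endplate",cv2.minAreaRect(k[:,:2].astype(np.float32)),len(k))
e=(z>.146)&(z<.16)&(rr>=335)&(rr<=345)&(c>158)&(c<176); k=w[e]*1000;print("post/arm",k.mean(0),cv2.minAreaRect(k[:,:2].astype(np.float32)))
E
```

```text
deck ((537.3196411132812, -82.96742248535156), (299.4289245605469, 149.7432861328125), 84.56044006347656)
barrel line [9.3116686e-02 9.9565518e-01 5.4388910e+02 1.9405026e+00] yaw -0.09325178
0.02 [array([450.2, 619.9]), array([-242.1,   57.3])]
0.04 [array([445.9, 620.3]), array([-253.7,   47.4])]
0.06 [array([441.5, 620.4]), array([-265. ,   37.4])]
0.08 [array([436.6, 620.4]), array([-276.4,   27. ])]
0.1 [array([432. , 620.2]), array([-287.6,   16.9])]
0.12 [array([426.9, 619.6]), array([-298.8,    7.1])]
0.14 [array([421.6, 618.7]), array([-309.9,   -3. ])]
0.16 [array([416.3, 617.6]), array([-320.5,  -13. ])]
block top ((532.4209594726562, -142.8376922607422), (45.84568405151367, 51.77145767211914), 84.98580932617188) 276
endplate ((523.8444213867188, -225.94760131835938), (12.497075080871582, 62.954246520996094), 84.49738311767578) 146
post/arm [597.75082371 -49.70713305 152.26558559] ((598.2359619140625, -49.952720642089844), (12.889188766479492, 33.887107849121094), 87.2081069946289)
```

```bash
cat >> h.py <<'E'
yaw=-.0945; C=np.array([.5372,-.0830])
ex=np.array([np.cos(yaw),np.sin(yaw)]);ey=np.array([-np.sin(yaw),np.cos(yaw)])
def topump(P): P=np.asarray(P)[...,:2]-C; return np.stack([P@ex,P@ey],-1)*1000
def toworld(a,b): return C+(a*ex+b*ey)/1000
def go(obs,a,b,z,ang=None):
    "remaining shift in current tool axes (mm) to pump point a,b(mm), height z(m); turn (deg) to make tool y = pump +x"
    from scipy.spatial.transform import Rotation as Ro
    w,x,y,q=obs["ee_rot"]; R=Ro.from_quat([x,y,q,w]).as_matrix()
    d=np.r_[toworld(a,b),z]-obs["tcp_pos"]
    cur=np.arctan2(R[1,1],R[0,1]); 
    return np.round(R.T@d*1000,1), round(-np.degrees((yaw-cur+np.pi)%(2*np.pi)-np.pi),2), "pump xy",np.round(topump(obs["tcp_pos"]),1),"tilt z",np.round(R[:,2],4)
E
python3 - <<'E'
from h import *
from rig import manip
p,w=load("pics/top0.npz"); zz=np.load("pics/top0.npz");K,R,t=zz["intrinsics"],zz["R"],zz["t"]
def ray(u,v,h):
    d=R.T@np.linalg.inv(K)@np.array([u,v,1]);o=-R.T@t; return o+d*(h-o[2])/d[2]
for u,v,h in [(490,160,.157),(552,160,.157),(490,263,.157),(553,260,.157),(455,160,.15),(455,262,.15),(302,105,.153),(523,207,.165)]:
    print(u,v,topump(ray(280+(u+.5)/5-.5,150+(v+.5)/5-.5,h)).round(1))
print(go(manip.observe(),0,-66,.187+.02))
E
```

```text
490 160 [ 23.1 -51.6]
552 160 [ 24.9 -81.4]
490 263 [-27.9 -52.8]
553 260 [-24.6 -82.8]
455 160 [ 24.1 -36. ]
455 262 [-26.9 -37.3]
302 105 [46.6 39.7]
523 207 [ -1.4 -66.3]
(array([ 408.7, -204.4,  -20.3]), np.float64(-58.07), 'pump xy', array([-238.8, -455.6]), 'tilt z', array([-7.0e-04,  1.4e-03, -1.0e+00]))
```

```bash
python3 -m handwheel '[[[45,-22.5,-2.5,0,1],[45,-22.5,-2.5,0,1],[45,-22.5,-2.5,0,1],[45,-22.5,-2.5,0,1],[45,-22.5,-2.5,0,1],[45,-22.5,-2.5,0,1],[45,-22.5,-2.5,0,1],[45,-22.5,-2.5,0,1]]]' && python3 -m handwheel '[[[0,0,0,-9.7,1],[0,0,0,-9.7,1],[0,0,0,-9.7,1],[0,0,0,-9.7,1],[0,0,0,-9.7,1],[0,0,0,-9.6,1],[0,0,0,0,1]]]'; python3 -c "
from h import *
from rig import manip
print(go(manip.observe(),-1,-67,.2))"
```

```text
t: 1.1
tcp_pos: [0.4991, -0.1912, 0.2069]
ee_rot: [-0.0, 0.973, 0.229, -0.0]
contact_force: [-0.1, 0.0, -0.5]
grip_width: 0.999
grasp_force: 0.0
t: 1.98
tcp_pos: [0.4982, -0.1926, 0.2068]
ee_rot: [-0.0, 0.74, 0.672, -0.0]
contact_force: [0.3, -0.6, 0.3]
grip_width: 1.002
grasp_force: 0.0
(array([45.8, 27.4,  6.8]), np.float64(-0.08), 'pump xy', array([ -28.4, -112.8]), 'tilt z', array([-8.e-04,  2.e-04, -1.e+00]))
```

```bash
python3 -m handwheel '[[[23,14,3,0,1],[23,13.5,3,0,1],[0,0,0,0,1]]]'; python3 - <<'E'
from h import *
from rig import manip,cams
o=manip.observe(); m=cams.camera_model("wrist"); p,d=cams.camera("wrist")
np.savez("pics/wr1.npz",p=p,d=d,**m); cv2.imwrite("pics/wr1.png",p[:,:,::-1])
print(go(o,-1,-67,.125),(-m["R"].T@m["t"]).round(3))
E
```

```text
t: 2.35
tcp_pos: [0.5305, -0.1485, 0.2006]
ee_rot: [-0.0, 0.74, 0.673, -0.0]
contact_force: [-0.8, -1.2, 0.9]
grip_width: 1.0
grasp_force: 0.0
(array([-1.2, -0.5, 75.6]), np.float64(0.02), 'pump xy', array([ -0.5, -65.8]), 'tilt z', array([-9.e-04,  3.e-04, -1.e+00])) [ 0.539 -0.067  0.398]
```

View pics/wr1.png

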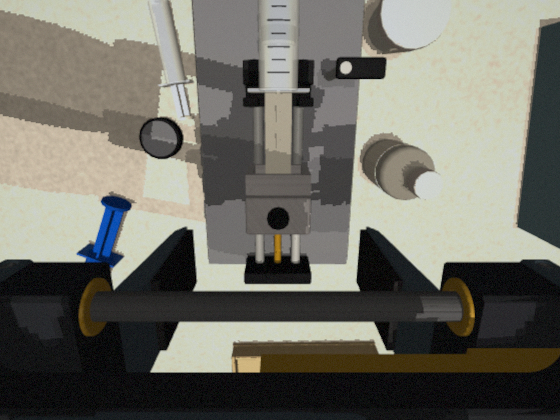

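The wrist view shows the block top at px (247–311, 195–235), button at (278,217), between the open fingers. The deck edges run vertically, so the yaw is right.

```bash
python3 - <<'E'
from h import *
p,w=load("pics/wr1.npz"); z=np.load("pics/wr1.npz");K,R,t=z["intrinsics"],z["R"],z["t"]
def ray(u,v,h):
    d=R.T@np.linalg.inv(K)@np.array([u,v,1]);o=-R.T@t; return o+d*(h-o[2])/d[2]
for u,v,h in [(247,235,.157),(311,235,.157),(247,196,.157),(311,196,.157),(247,174,.15),(311,174,.15),(246,258,.115),(310,258,.115),(260,20,.125),(297,20,.125),(260,80,.125),(297,80,.125),(345,68,.153)]: print(u,v,topump(ray(u,v,h)).round(1))
k=w[(w[...,2]>.153)&(w[...,2]<.16)]; k=topump(k); k=k[(abs(k[:,0])<35)&(abs(k[:,1]+65)<25)]; print(np.percentile(k,[1,50,99],axis=0).round(1))
E
```

```text
247 235 [-22.2 -81.4]
311 235 [ 27.3 -81.3]
247 196 [-21.5 -50.1]
311 196 [ 26.3 -50. ]
247 174 [-21.7 -34.8]
311 174 [ 26.5 -34.7]
246 258 [ -27.7 -121.4]
310 258 [  31.7 -121.3]
260 20 [-11.7  74.6]
297 20 [15.3 74.6]
260 80 [-12.3  33.4]
297 80 [16.1 33.4]
345 68 [47.1 39.4]
[[-22.6 -80.1]
 [  1.7 -63.8]
 [ 26.1 -51.3]]
```

```bash
python3 -m handwheel '[[[0,1,20,0,1],[0,0,25,0,1],[0,0,20,0,1],[0,0,10.5,0,1],[0,0,0,0,1],[0,0,0,0,1]]]' && python3 -m handwheel '[[[0,0,0,0,0.4],[0,0,0,0,0.4],[0,0,0,0,0.4],[0,0,0,0,0.4],[0,0,0,0,0.4],[0,0,0,0,0.4]]]'; python3 -c "
from h import *
from rig import manip
o=manip.observe();print(o['grip_width']*91,go(o,0,-122,.125))"
```

```text
t: 3.15
tcp_pos: [0.5317, -0.15, 0.1265]
ee_rot: [0.001, 0.74, 0.673, 0.0]
contact_force: [-0.3, 0.2, 0.5]
grip_width: 1.0
grasp_force: 0.0
t: 3.9
tcp_pos: [0.5315, -0.1496, 0.1257]
ee_rot: [0.0, 0.74, 0.673, 0.0]
contact_force: [1.2, 0.3, -0.1]
grip_width: 0.541
grasp_force: 30.0
49.18597547350143 (array([-55.1,  -0.7,   0.7]), np.float64(0.03), 'pump xy', array([  0.7, -66.9]), 'tilt z', array([ 7.e-04, -1.e-04, -1.e+00]))
```

```bash
python3 -m handwheel '[[[-6,0,0,0,0.4],[-8,0,0,0,0.4],[-8,0,0,0,0.4],[-8,0,0,0,0.4],[-8,0,0,0,0.4],[-6,0,0,0,0.4],[-4,0,0,0,0.4],[0,0,0,0,0.4]]]'; python3 -c "
from h import *
from rig import manip
o=manip.observe();f=o['contact_force'];print(ey@f[:2],ex@f[:2],go(o,0,-122,.125))"
```

```text
t: 4.9
tcp_pos: [0.5268, -0.1984, 0.1257]
ee_rot: [0.001, 0.74, 0.673, -0.0]
contact_force: [3.0, -0.7, -1.0]
grip_width: 0.542
grasp_force: 30.0
-0.3805594624680664 3.0343989697455793 (array([-6.1, -0.5,  0.7]), np.float64(0.03), 'pump xy', array([   0.5, -115.9]), 'tilt z', array([ 4.0e-04, -1.6e-03, -1.0e+00]))
```

```bash
python3 -m handwheel '[[[-2,0,0,0,0.4],[-2,0,0,0,0.4],[-1,0,0,0,0.4],[0,0,0,0,0.4]]]';python3 -m handwheel '[[[-1,0,0,0,0.4],[-1,0,0,0,0.4],[0,0,0,0,0.4]]]'; python3 -m handwheel '[[[-1,0,0,0,0.4],[-1,0,0,0,0.4],[0,0,0,0,0.4]]]'; python3 -c "
from h import *
from rig import manip
o=manip.observe();f=o['contact_force'];print(ey@f[:2],ex@f[:2],go(o,0,-122,.125))"
```

```text
t: 5.4
tcp_pos: [0.5264, -0.2025, 0.1257]
ee_rot: [0.0, 0.74, 0.673, 0.0]
contact_force: [4.6, 1.2, -0.4]
grip_width: 0.541
grasp_force: 30.0
t: 5.78
tcp_pos: [0.5262, -0.2039, 0.1257]
ee_rot: [-0.0, 0.74, 0.673, 0.0]
contact_force: [5.2, 2.7, -1.1]
grip_width: 0.54
grasp_force: 30.0
t: 6.15
tcp_pos: [0.5263, -0.2039, 0.1257]
ee_rot: [-0.001, 0.74, 0.673, 0.002]
contact_force: [5.5, 9.1, 0.8]
grip_width: 0.542
grasp_force: 30.0
9.568723391828827 4.590696814827989 (array([-0.6, -0.5,  0.7]), np.float64(-0.01), 'pump xy', array([   0.5, -121.4]), 'tilt z', array([ 7.0e-04,  4.6e-03, -1.0e+00]))
```

The block is at its stop: position stalled and the force rose to 9 N after 54.5 mm of travel. Releasing, going up, and moving over the barrel.

```bash
python3 -m handwheel '[[[0,0,0,0,1],[0,0,0,0,1],[0,0,0,0,1],[0,0,0,0,1],[0,0,0,0,1],[0,0,-20,0,1],[0,0,-35,0,1],[0,0,-30,0,1]]]';python3 -m handwheel '[[[30,0,0,0,1],[50,0,0,0,1],[50,0,0,0,1],[50,0,0,0,1],[25,0,0,0,1],[0,0,0,0,1]]]'; python3 - <<'E'
from h import *
from rig import manip,cams
o=manip.observe(); m=cams.camera_model("wrist"); p,d=cams.camera("wrist")
np.savez("pics/wr2.npz",p=p,d=d,**m); cv2.imwrite("pics/wr2.png",p[:,:,::-1])
p,d=cams.camera("top");np.savez("pics/top2.npz",p=p,d=d,**cams.camera_model("top")); cv2.imwrite("pics/top2.png",cv2.resize(p[150:260,280:425,::-1],None,fx=4,fy=4))
print(go(o,0.8,83,.106))
E
```

```text
t: 7.15
tcp_pos: [0.5258, -0.2064, 0.2118]
ee_rot: [0.0, 0.74, 0.673, -0.0]
contact_force: [0.2, -0.1, -0.1]
grip_width: 0.999
grasp_force: 0.0
t: 7.9
tcp_pos: [0.545, -0.0009, 0.2106]
ee_rot: [0.0, 0.739, 0.674, -0.0]
contact_force: [-0.7, -0.5, -0.9]
grip_width: 0.998
grasp_force: 0.0
(array([  0.5,   0.8, 104.6]), np.float64(0.2), 'pump xy', array([ 0.1, 82.5]), 'tilt z', array([-1.e-04, -2.e-04, -1.e+00]))
```

View pics/wr2.png

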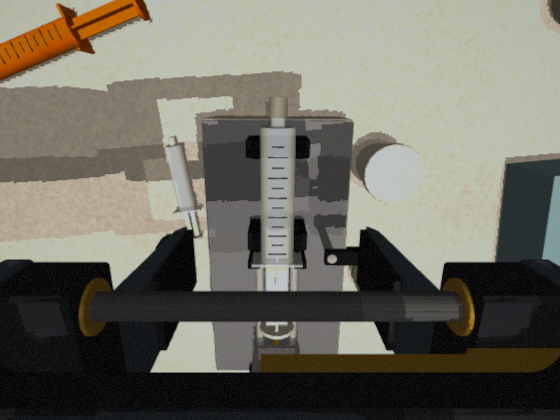

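View pics/top2.png

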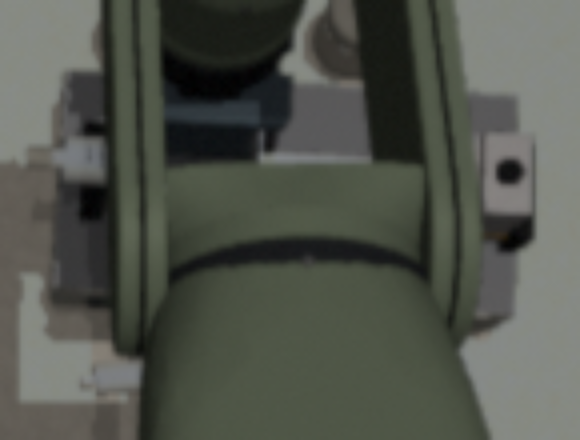

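The wrist view shows the barrel at columns 262–294, with saddles at rows 136–158 and 218–250 and the clamp post at (332,258). The plunger is free of the block. In the top crop the block (485–535, 180) sits against the end plate. Checking the barrel axis before descending.

```bash
python3 - <<'E'
from h import *
p,w=load("pics/wr2.npz"); z=np.load("pics/wr2.npz");K,R,t=z["intrinsics"],z["R"],z["t"]
def ray(u,v,h):
    d=R.T@np.linalg.inv(K)@np.array([u,v,1]);o=-R.T@t; return o+d*(h-o[2])/d[2]
for u,v,h in [(261,190,.125),(294.5,190,.125),(260,240,.125),(295,240,.125),(247,136,.118),(247,158,.118),(249,218,.12),(249,251,.12),(332,258,.153),(262,128,.125),(277,265,.13)]: print(u,v,topump(ray(u,v,h)).round(1))
k=np.c_[topump(w.reshape(-1,3)),w[...,2].ravel()*1000]
for lo in (55,75,95):
    s=k[(abs(k[:,0])<20)&(k[:,1]>lo)&(k[:,1]<lo+15)&(k[:,2]>132)]; print(lo,np.percentile(s[:,0],[3,50,97]).round(1),np.percentile(s[:,2],90).round(1))
E
```

```text
261 190 [-12.4  92. ]
294.5 190 [16.8 92.2]
260 240 [-13.8  44.9]
295 240 [18.2 45. ]
247 136 [-24.3 137.7]
247 158 [-24.7 118.9]
249 218 [-23.8  64.3]
249 251 [-24.5  31.5]
332 258 [47.8 40.8]
262 128 [-11.2 144.9]
277 265 [ 1.9 22.3]
55 [-10.3   1.7  13.9] 139.5
75 [-10.4   1.6  14.1] 139.7
95 [-18.5   2.1  18.9] 358.4
```

```bash
python3 -m handwheel '[[[0.5,1,20,0.2,1],[0,0,30,0,1],[0,0,25,0,1],[0,0,18,0,1],[0,0,11.5,0,1],[0,0,0,0,1],[0,0,0,0,1]]]'; python3 -c "
from h import *
from rig import manip
o=manip.observe();print(o['contact_force'],go(o,1,83,.106))"
```

```text
t: 8.88
tcp_pos: [0.5467, -0.0022, 0.1069]
ee_rot: [0.001, 0.741, 0.672, 0.0]
contact_force: [0.4, -0.0, 0.1]
grip_width: 1.0
grasp_force: 0.0
[ 0.3525896  -0.03455695  0.06546389] (array([ 1.7, -0.9,  0.9]), np.float64(-0.19), 'pump xy', array([ 1.9, 81.3]), 'tilt z', array([ 1.5e-03, -2.0e-04, -1.0e+00]))
```

```bash
python3 -m handwheel '[[[0,0,0,0,0.2],[0,0,0,0,0.2],[0,0,0,0,0.2],[0,0,0,0,0.2],[0,0,0,0,0.2],[0,0,0,0,0.2],[0,0,0,0,0.2],[0,0,0,0,0.2]]]'; python3 -c "
from h import *
from rig import manip
o=manip.observe();print(o['grip_width']*91,o['contact_force'],o['wrist_torque'],go(o,1,83,.106))"
```

```text
t: 9.88
tcp_pos: [0.5458, -0.0018, 0.106]
ee_rot: [-0.0, 0.741, 0.672, -0.0]
contact_force: [-0.3, 1.3, 0.4]
grip_width: 0.258
grasp_force: 25.3
23.463561115248574 [-0.30581067  1.2778142   0.35445517] [-0.00666831  0.02299399  0.04394014] (array([1.4, 0.1, 0. ]), np.float64(-0.17), 'pump xy', array([ 0.9, 81.6]), 'tilt z', array([-6.e-04, -0.e+00, -1.e+00]))
```

The width of 23.5 mm is less than the 30 mm barrel, so I'm looking before lifting.

```bash
python3 -m handwheel '[[[0,0,0,0,0.2],[0,0,0,0,0.2]]]'; python3 - <<'E'
from h import *
from rig import manip,cams
p,d=cams.camera("wrist");m=cams.camera_model("wrist")
np.savez("pics/wr3.npz",p=p,d=d,**m)
q,d=cams.camera("side"); np.savez("pics/side3.npz",p=q,d=d,**cams.camera_model("side"))
im=np.hstack([p[:,150:410],cv2.resize(q[130:235,235:335],(400,420),interpolation=cv2.INTER_CUBIC)])
cv2.imwrite("pics/c3.png",im[:,:,::-1])
o=manip.observe(); print(o["grip_width"]*91,o["grasp_force"])
E
```

```text
t: 10.12
tcp_pos: [0.5458, -0.0018, 0.106]
ee_rot: [-0.0, 0.741, 0.672, -0.0]
contact_force: [-1.1, 0.8, -0.8]
grip_width: 0.257
grasp_force: 25.2
23.55101180381607 25.181479454040527
```

View pics/c3.png

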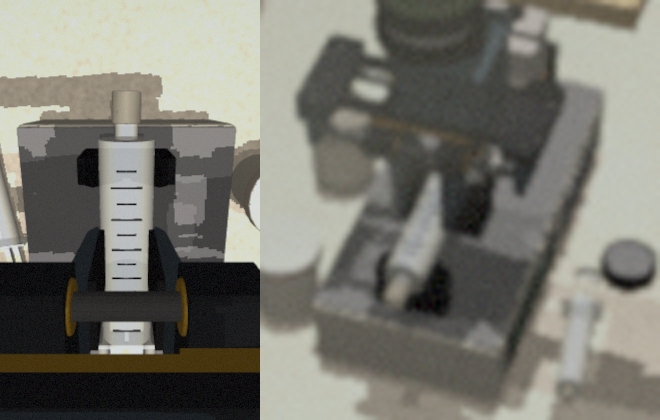

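The left panel shows the barrel between the pads, straight along the pump axis and still seated. The right panel (side view) agrees. I'll tighten the grip, do a small test lift and check.

```bash
python3 -m handwheel '[[[0,0,0,0,0],[0,0,0,0,0],[0,0,0,0,0],[0,0,-3,0,0],[0,0,-5,0,0],[0,0,-4,0,0],[0,0,0,0,0],[0,0,0,0,0]]]'; python3 - <<'E'
from h import *
from rig import manip,cams
o=manip.observe();print(o['grip_width']*91,o['grasp_force'],o['contact_force'],o['wrist_torque'],go(o,1,83,.206))
m=cams.camera_model("wrist");p,d=cams.camera("wrist");np.savez("pics/wr4.npz",p=p,d=d,**m)
for f in ("wr3","wr4"):
    _,w=load(f"pics/{f}.npz"); k=np.c_[topump(w.reshape(-1,3)),w[...,2].ravel()*1000]
    for lo in (104,114,124,134,):
        s=k[(abs(k[:,0]-1.5)<5)&(k[:,1]>lo)&(k[:,1]<lo+10)&(k[:,2]>120)&(k[:,2]<170)]; print(f,lo,len(s),np.median(s,axis=0).round(1))
E
```

```text
t: 11.22
tcp_pos: [0.5461, -0.0019, 0.1182]
ee_rot: [0.0, 0.741, 0.672, 0.0]
contact_force: [0.1, 0.0, -0.2]
grip_width: 0.258
grasp_force: 25.1
23.451953044525933 25.109654366970062 [ 0.12565454  0.02582751 -0.18506503] [ 0.05539293 -0.1174448  -0.00582126] (array([  1.4,  -0.2, -87.8]), np.float64(-0.17), 'pump xy', array([ 1.2, 81.6]), 'tilt z', array([ 1.e-04, -1.e-04, -1.e+00]))
wr3 104 356 [  1.3 109.1 139.2]
wr3 114 377 [  1.4 119.1 139.2]
wr3 124 393 [  1.9 129.1 139.1]
wr3 134 414 [  1.4 139.3 139.2]
wr4 104 355 [  1.6 109.  151.3]
wr4 114 362 [  1.6 119.  151.3]
wr4 124 390 [  1.1 129.1 151.3]
wr4 134 409 [  1.6 139.  151.4]
```

The test lift raised the barrel 12.1 mm and it stayed level over its length. Lifting the remaining 88 mm.

```bash
python3 -m handwheel '[[[0,0,-5,0,0],[0,0,-10,0,0],[0,0,-14,0,0],[0,0,-16,0,0],[0,0,-16,0,0],[0,0,-13,0,0],[0,0,-9,0,0],[0,0,-5,0,0]]]' && python3 -m handwheel '[[[0,0,0,0,0],[0,0,0,0,0],[0,0,0,0,0],[0,0,0,0,0],[0,0,0,0,0],[0,0,0,0,0],[0,0,0,0,0],[0,0,0,0,0]]]'; python3 - <<'E'
from h import *
from rig import manip,cams
o=manip.observe();print(o['grip_width']*91,o['grasp_force'],o['contact_force'],go(o,1,83,.206))
m=cams.camera_model("wrist");p,d=cams.camera("wrist");np.savez("pics/wr5.npz",p=p,d=d,**m)
_,w=load("pics/wr5.npz"); k=np.c_[topump(w.reshape(-1,3)),w[...,2].ravel()*1000]
for lo in (104,114,124,134):
    s=k[(abs(k[:,0]-1.5)<5)&(k[:,1]>lo)&(k[:,1]<lo+10)&(k[:,2]>180)&(k[:,2]<280)]; print(lo,len(s),np.median(s,axis=0).round(1))
q,_=cams.camera("top");q2,_=cams.camera("side")
cv2.imwrite("pics/c5.png",np.hstack([cv2.resize(q[130:260,270:425],None,fx=2.5,fy=2.5),cv2.resize(q2[110:240,220:345],None,fx=2.5,fy=2.5)])[:,:,::-1])
E
```

```text
t: 12.28
tcp_pos: [0.5462, -0.0019, 0.2067]
ee_rot: [0.0, 0.741, 0.672, 0.0]
contact_force: [-0.2, 0.3, -1.9]
grip_width: 0.259
grasp_force: 25.1
t: 13.28
tcp_pos: [0.5461, -0.0019, 0.2062]
ee_rot: [0.0, 0.741, 0.672, -0.0]
contact_force: [-0.2, -0.6, -0.3]
grip_width: 0.255
grasp_force: 25.1
23.18763233776983 25.110516250133514 [-0.2462552  -0.62196182 -0.29667134] (array([ 1.4, -0.2,  0.2]), np.float64(-0.17), 'pump xy', array([ 1.2, 81.6]), 'tilt z', array([ 1.e-04, -1.e-04, -1.e+00]))
104 342 [  1.6 109.  239.4]
114 373 [  1.6 119.1 239.4]
124 390 [  1.4 129.  239.4]
134 410 [  1.4 139.  239.3]
```

View pics/c5.png

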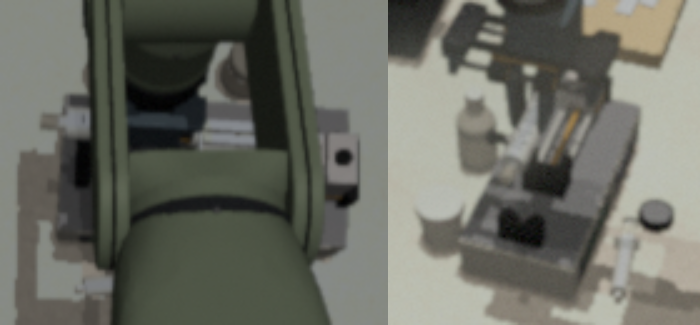

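The picture shows the syringe held above the now empty saddles and the pusher block still at the end plate (343,160). The bystanders are where they were. The barrel is 100 mm up, level and still.

```bash
python3 -c "
from rig import manip
print(manip.hand_in())"
```

```text
the job is handed in; nothing more can be done
None
```

I slid the pusher back to its stop, lifted the big syringe about 100 mm straight up by its barrel, and handed in the job with it held level and still.

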